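# Back out the captive screw of a telescope power box and slide its lid open

## Robot

A 6-joint arm with a two-finger parallel gripper is mounted at the origin on the work surface. World frame = base frame: x ahead of the robot, y to its left, z up, the work surface at z = 0. Lengths are in m, angles in rad, forces in N, time in s.
With the tool pointing down it reaches from about 0.3 to 0.85 m from the base axis. Payload 5.4 kg.
Tool frame: the origin (TCP) lies at the very end of the fingers, on their centre line; the grasp point (between the pads) lies grasp_offset behind it (grasp_offset is the distance from the TCP to the grasp point, in m); x points along the fingers, z is the direction in which the jaws open and shut, and the axes are right-handed (so a half turn about x gives the same grasp; the last joint's range is limited). The gripper opens to 85 mm and grips with 20 to 120 N. Pads are 22 mm wide; open, the fingers measure 114 mm over their backs; the gripper's body (76 mm by 85 mm) begins 54 mm behind the grasp point. The pads swing forward as they close: fully open they stand 13 mm farther back than shut.
Start: joints at [1.062, 0.158, 1.597, -0, 1.386, -0.21], TCP at [0.169, 0.55, 0.231] pointing down, gripper open.
Joint ranges: [-2.91, 2.91], [-0.94, 2.29], [0.18, 2.7], [-1.29, 4.43], [0.17, 2.64], [-3, 3]. Speed limits (rad/s): [2.57, 2.57, 3.14, 3.14, 3.14, 3.14].

## Interface

Orientations are given as a unit quaternion [x, y, z, w].
In Python, from workcell import * gives the robot as it stands.
- The arm moves only by the tool drive_tool, never from a script. Its argument "rows" is a list of rows, each a list of 6 numbers: the shift along the tool's x, y, z scaled (see below), then the turn, a rotation vector about the tool's x, y, z scaled (see below). A call has 1 to 10 rows; each row is the pose to reach, as a shift and turn from the pose commanded when the call began, along the tool's axes at that moment; what a row does not reach only later rows make up. The controller multiplies each number of a shift by 0.2 m and each number of a turn by 90 degrees. A row lasts 1/10 s, in which the tool goes at most 50 mm and 8.59 degrees, less where a joint would pass 70% of its speed; a pose out of reach is approached as far as the arm can. A call with a number of a shift or a turn outside -1 to 1 is refused whole. A call with a gripper value outside its range is refused whole. "fingers" is the closure, from -1 (fully open) to 1 (shut), set as the call begins (left out, the last holds). The fingers move at their own pace and stop on an object; "force" is the grip in N (left out, the last holds). Time passes only in rows, so rows that repeat a pose let the fingers close. It gives the time, the measured TCP pose, the force and the opening at its end, in the units of the state.
- observe(): the state, without advancing time (a new reading comes with each control period).
- grab_frame(name): name is "scene" or "top"; returns the picture (480x640x3 uint8, blue, green, red); there is no depth.
- camera_params(name): a dict with "fx", "fy", "cx", "cy" (pixels), "dist_coeffs" ([k1, k2, p1, p2, k3] as OpenCV has them; the pictures are not rectified), "pose" (4x4, takes a point from camera to world coordinates). Camera axes: x right, y down, z forward; pixel columns grow to the right and rows downward; lengths in m; the calibration is good to about 2 mm. A picture is of the moment at which its call begins. camera_params takes no time and is no camera call.
- finish_job(): hands the job in, once; it reports no verdict.
The state is a dict: "time_s": time; "joints": joint angles; "joint_vel": joint speeds; "joint_torque": joint torques, N m; "tcp_pos": TCP position; "orientation": TCP orientation; "force": force on the tool from outside, world axes, zero at the start; "torque": the same for the moment, N m; "gripper_width": opening from 0.0 (shut) to 1.0 (fully open).
Only numpy, scipy, OpenCV 4.12 (cv2) and the standard library are available. Lean on these libraries where they do the work, as an engineer would, in place of code of your own. Each camera call takes 0.05 s, during which the arm holds its last target. There are 200 camera calls.

## Task

Open the battery bay of the telescope's power box: pull the black captive knob up against its spring until its thread meets the bushing, keep it pulled while you turn it anticlockwise (seen from above) so that the thread catches, and unscrew it all the way to its stop without forcing the thread. Then slide the lid fully open by its rib, away from the knob, let go, and leave the screw backed out and the things lying around where they are.

Things in the scene. Friction and masses are not known exactly. Their poses are not given: they have to be found in the camera images.
- box: Power box, fixed: grey housing 150 x 250 x 85 mm (x, y, z), origin at the centre of its underside. The screw's upright axis is at (0, +85) mm in its frame, through a bridge block (56 x 52 mm, top 97 mm above the table). The lid lies between two rails (8 mm high, along y) and slides to the box's -y.
- knob_grip (a point): On the axis of the round black knurled non-slip knob (30 mm diameter, 30 mm tall), 9 mm below its flat top: a good grip. Screw down: this point 120 mm, knob's underside 99, its top 129 mm above the table; it rises with the screw. x points along the steel line on the knob's top, which shows the turn; z up.
- screw (a joint): Screw pulled or screwed out (up), m: 0 down, 0.026 at most. A spring draws it down, 6.5 N at 0, 0.2 N more per mm, plus drag. The thread starts at a hidden height, 4 to 13 mm out. 1.8 mm above it the pull meets the upper flank, felt as stiff (4 N or more per mm); start turning less than 0.8 mm under that: lower, a step bars it. Once caught the screw rests on the thread when let go.
- knob (a joint): Turn of knob and screw, rad, growing anticlockwise from above. It starts at 0 to 0.4. The thread begins at 0.7 to 0.9; from there the screw rises 3.6 mm per rad for 2.1 rad, then turns level for about 0.3 rad to a hard stop, met between 3.05 and 3.35 (then the torque climbs well above the usual). Turning takes up to 0.16 N m while moving.
- lug: Hidden steel cross-pin of the screw, 13 mm from its axis; runs in the thread and bears its axial load. Origin on the axis at the knob's underside; moves with the knob. More than 25 N on it damages the thread: pulling on with some 30 N at the knob against the upper flank, or pressing down on the caught screw.
- lid (a joint): How far the lid is slid open, m: 0 shut, 0.065 fully open, towards the box's -y (away from the knob). Blocked by the screw until that is at least 11 mm out. About 2 N of friction.
- rib (a point): Middle of the top edge of the upright black rib on the lid: 56 mm long along the box's x, 12 mm thick along its y, standing 26 mm over the 5 mm lid plate, top 116 mm above the table. 100 mm from the screw's axis when shut. It moves with the lid.
- eyepiece: Loose bystander: dark eyepiece, 44 mm diameter, 58 mm tall. Origin at the centre of its underside.
- canister: Loose bystander: black canister, 50 mm diameter, 55 mm tall. Origin at the centre of its underside.
- carton: Loose bystander: cardboard carton 70 x 110 x 50 mm. Origin at the centre of its underside.
- driver: Loose bystander: screwdriver 170 mm long, lying. Origin at its middle, underneath.
- key: Hidden key beside the cross-pin, 13 mm from the screw's axis, same origin; it meets the step and the end stop. More than 28 N on it damages it: twisting with over 0.35 N m against the step or the stop.

How it is judged:
By the outcome, as a careful person would: the job done as asked, in the order asked, and still so for the second after the job is handed in, with the robot touching nothing.
It also fails if it takes over 72 s, if anything falls off the work surface, if the arm or the gripper's body presses on something with over 40 N, if the wrist force passes 120 N, or if a joint passes its speed limit or range.

## Working session

There is one attempt and no reset: what is moved stays moved. The work goes in short steps, Python scripts to look and compute and a tool call to move; the robot and the scene stay as the last step left them, time stands still between calls to the robot, and variables do not carry over. Pictures are saved under pics/ and viewed, about 8 in all and at most 12, crops included, and the job is handed in when it is done.

Besides the shell and the picture viewer there is one more tool, called in YAML: its name, and indented under it one key for each argument. drive_tool: Moves the arm, as the interface text tells. Its arguments: {"type":"object","properties":{"rows":{"type":"array"},"fingers":{"type":"number"},"force":{"type":"number"}},"required":["rows"]}

```bash
mkdir -p pics; ls
python3 - <<'E'
from workcell import *
import cv2
print(observe())
for n in("scene","top"):
    cv2.imwrite(f"pics/{n}0.png",grab_frame(n)); print(n,camera_params(n))
E
```

```text
pics
{'time_s': 0.0, 'joints': array([ 1.06188909e+00,  1.59091431e-01,  1.59823921e+00,  5.04170570e-06,
        1.38620737e+00, -2.10095250e-01]), 'joint_vel': array([ 5.63287804e-04, -3.23973131e-04,  2.09411966e-03, -1.08432522e-03,
        3.06396632e-05,  7.89639551e-04]), 'joint_torque': array([-1.53893816e-03, -3.95997870e+01, -3.31426299e+01, -3.65175511e-04,
        8.40499270e-03, -8.50799665e-06]), 'tcp_pos': array([0.16898517, 0.54897308, 0.2302896 ]), 'orientation': array([-0.42028654,  0.56948222,  0.41972143,  0.56822808]), 'force': array([-0.7184325 ,  0.11522059,  0.76196331]), 'torque': array([-0.00312782,  0.01010225,  0.01510267]), 'gripper_width': 1.0005120045413083}
scene {'fx': 506.5316803587318, 'fy': 506.5316803587318, 'cx': 326.05281769891246, 'cy': 237.7747439997148, 'dist_coeffs': array([0.00483624, 0.        , 0.        , 0.        , 0.        ]), 'pose': array([[-0.65630732,  0.61988727, -0.4301168 ,  0.9180934 ],
       [ 0.7544622 ,  0.53398901, -0.38163139,  0.35189304],
       [-0.0068908 , -0.57497435, -0.81814242,  0.71416966],
       [ 0.        ,  0.        ,  0.        ,  1.        ]])}
top {'fx': 616.7501646995964, 'fy': 616.7501646995964, 'cx': 312.7100300154472, 'cy': 235.25390471014975, 'dist_coeffs': array([-0.2073549,  0.       ,  0.       ,  0.       ,  0.       ]), 'pose': array([[ 0.00533238, -0.98793322,  0.15478862,  0.42657206],
       [-0.99995665, -0.00408645,  0.00836626,  0.09158972],
       [-0.00763277, -0.15482652, -0.98791219,  1.06600495],
       [ 0.        ,  0.        ,  0.        ,  1.        ]])}
```

View pics/top0.png

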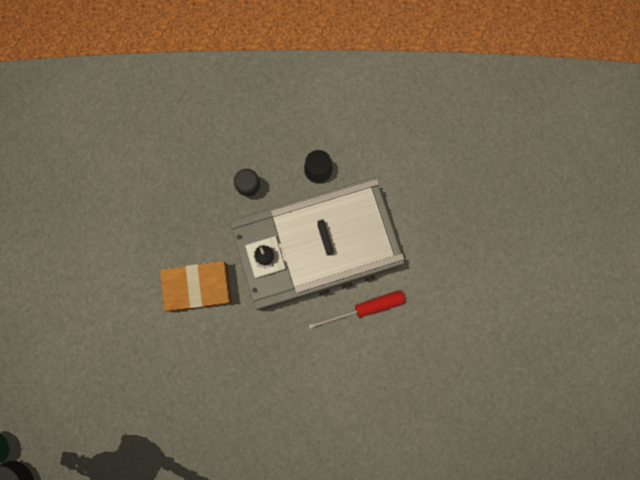

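View pics/scene0.png

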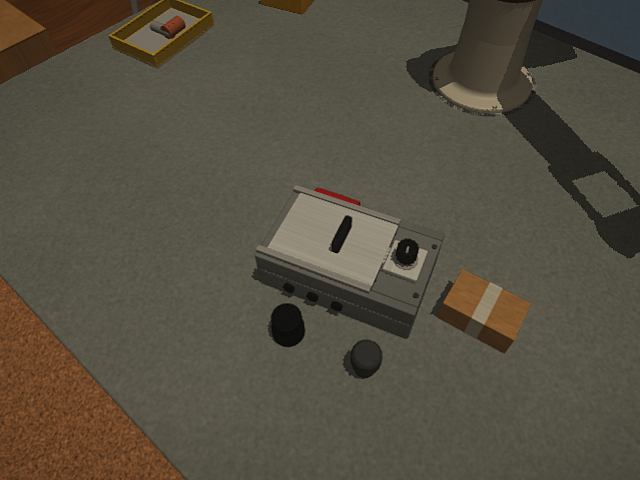

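Top view: knob near (264,254), rib near (325,237), carton at (195,286), eyepiece at (247,182), canister at (318,166), driver along (310–405, 300–326). In the scene view the knob is at (407,248) and the rib at (342,233). Next I measure.

```bash
cat > h.py <<'E'
from workcell import *
import cv2, numpy as np
from scipy.spatial.transform import Rotation as R
def ray(n,uv):
    c=camera_params(n);K=np.array([[c['fx'],0,c['cx']],[0,c['fy'],c['cy']],[0,0,1]])
    p=cv2.undistortPoints(np.array([[uv]],float),K,c['dist_coeffs'])[0,0]
    T=c['pose'];return T[:3,3],T[:3,:3]@np.array([p[0],p[1],1])
def onz(n,uv,z):
    o,d=ray(n,uv);return o+d*(z-o[2])/d[2]
def proj(n,P):
    c=camera_params(n);K=np.array([[c['fx'],0,c['cx']],[0,c['fy'],c['cy']],[0,0,1]])
    T=np.linalg.inv(c['pose']);r=cv2.Rodrigues(T[:3,:3])[0]
    return cv2.projectPoints(np.array(P,float).reshape(-1,1,3),r,T[:3,3],K,c['dist_coeffs'])[0][:,0]
def two(a,b):
    (o1,d1),(o2,d2)=ray("top",a),ray("scene",b)
    s=np.linalg.lstsq(np.stack([d1,-d2],1),o2-o1,rcond=None)[0]
    p,q=o1+s[0]*d1,o2+s[1]*d2;return (p+q)/2,np.linalg.norm(p-q)
def st():
    s=observe();r=R.from_quat(s['orientation']).as_matrix()
    print('t',round(s['time_s'],2),'tcp',s['tcp_pos'].round(4),'F',s['force'].round(1),'T',s['torque'].round(3),'w',round(s['gripper_width'],3),'j',s['joints'].round(3));print('R',r.round(4).tolist())
    return s,r
E
python3 - <<'E'
from h import *
im=cv2.imread('pics/top0.png');sc=cv2.imread('pics/scene0.png')
def blob(im,x0,y0,x1,y1,t=45):
    m=(im[y0:y1,x0:x1].max(2)<t).astype(np.uint8)
    n,l,s,c=cv2.connectedComponentsWithStats(m)
    k=1+s[1:,4].argmax();r=cv2.minAreaRect(np.argwhere(l==k)[:,::-1].astype(np.float32)+[[x0,y0]].__len__()*0)
    return c[k]+[x0,y0],s[k],r
for n,i,b in(("top",im,(250,238,282,272)),("top",im,(308,212,342,262)),("scene",sc,(392,232,422,268)),("scene",sc,(325,208,358,258))):
    print(n,b,blob(i,*b))
# box corners in top at z=.085.. rails z=.093
for uv in((378,181),(405,262),(272,213),(296,292)): print(uv,onz("top",uv,.093).round(4))
for uv in((233,222),(256,307)): print(uv,onz("top",uv,.085).round(4))
a=cv2.resize(im[235:275,230:350],None,fx=6.5,fy=6.5,interpolation=cv2.INTER_CUBIC)
b=cv2.resize(sc[205:275,320:440],None,fx=6.5,fy=4.5,interpolation=cv2.INTER_CUBIC)
cv2.imwrite('pics/c.png',np.vstack([a,b]))
st(); import workcell; print([x for x in dir(workcell) if not x.startswith('_')])
try: print(grasp_offset)
except Exception as e: print(e)
E
```

```text
top (250, 238, 282, 272) (array([264.66831683, 255.46039604]), array([  5,   8,  19,  19, 202], dtype=int32), ((13.999999046325684, 16.999998092651367), (17.708751678466797, 17.076295852661133), 18.43494987487793))
top (308, 212, 342, 262) (array([320.85714286, 221.71428571]), array([11,  9,  5,  3,  7], dtype=int32), ((12.794118881225586, 9.676471710205078), (1.697749376296997, 4.123105525970459), 75.96376037597656))
scene (392, 232, 422, 268) (array([406.52914798, 251.50224215]), array([  3,   7,  24,  26, 446], dtype=int32), ((14.447059631347656, 19.488237380981445), (21.042255401611328, 25.923192977905273), 12.52880859375))
scene (325, 208, 358, 258) (array([341.13927577, 233.89693593]), array([  7,   8,  20,  37, 359], dtype=int32), ((16.10000228881836, 25.799999237060547), (9.838699340820312, 38.013153076171875), 26.56505012512207))
(378, 181) [ 0.6687 -0.0058  0.093 ]
(405, 262) [ 0.5365 -0.0474  0.093 ]
(272, 213) [0.615  0.1655 0.093 ]
(296, 292) [0.4883 0.1257 0.093 ]
(233, 222) [0.6015 0.2294 0.085 ]
(256, 307) [0.4645 0.1894 0.085 ]
t 0.1 tcp [0.169  0.549  0.2304] F [ 0.4 -1.2  0.4] T [-0.007  0.006  0.04 ] w 1.0 j [ 1.062  0.159  1.598 -0.     1.386 -0.21 ]
R [[-0.0008, -0.9557, 0.2944], [-0.0015, 0.2944, 0.9557], [-1.0, 0.0003, -0.0017]]
['IKError', 'camera_params', 'finish_job', 'grab_frame', 'grasp_offset', 'observe']
0.0187
```

View pics/c.png

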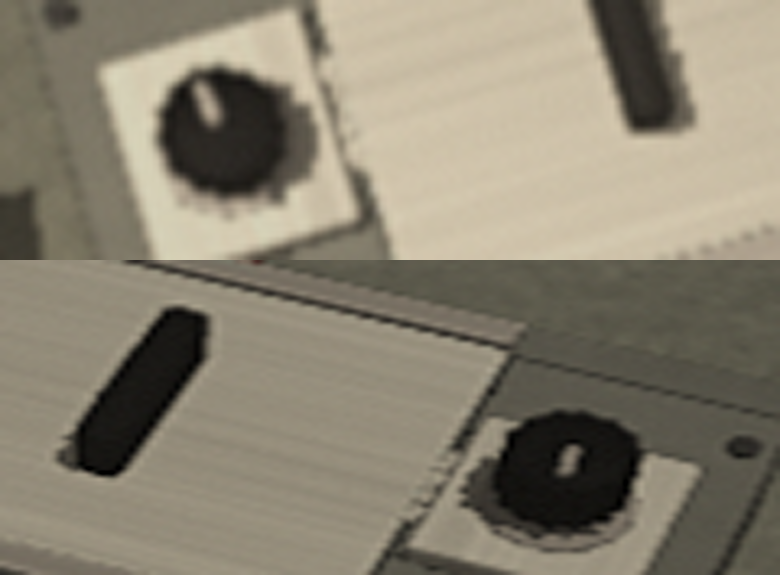

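Close-up: the steel line is about 24° from world x and the box yaw is about 16.5°, so the knob starts near 0.15 rad. Next: two-view positions.

Run:
```python
from h import *
im=cv2.imread('pics/top0.png');sc=cv2.imread('pics/scene0.png')
def blob(im,x0,y0,x1,y1,t):
    m=(im[y0:y1,x0:x1].max(2)<t).astype(np.uint8)
    n,l,s,c=cv2.connectedComponentsWithStats(m);k=1+s[1:,4].argmax()
    p=np.argwhere(l==k)[:,::-1].astype(np.float32);return cv2.minAreaRect(p),[x0,y0],s[k][4]
print(blob(im,308,212,345,262,70))
for z in(.129,.117): print('knob top',z,onz("top",(264.3,255.0),z).round(4))
print('knob scene',onz("scene",(320+570/6.5,205+(470-260)/4.5),.122).round(4), onz("scene",(320+568/6.5,205+(455-260)/4.5),.129).round(4))
for uv in((320,220),(331,253),(325.3,236.7)): print('rib top',uv,onz("top",uv,.114).round(4))
# rib top edge middle in scene
print('rib scene',onz("scene",(342.5,231.5),.112).round(4))
c=onz("scene",(320+568/6.5,205+(455-260)/4.5),.129)
# line ends -> yaw
for n,a,b in(("top",(230+213/6.5,235+122/6.5),(230+196/6.5,235+84/6.5)),("scene",(320+564/6.5,205+(472-260)/4.5),(320+573/6.5,205+(448-260)/4.5))):
    d=onz(n,b,.129)-onz(n,a,.129);print(n,'line',onz(n,a,.129).round(4),onz(n,b,.129).round(4),np.degrees(np.arctan2(d[1],d[0])))
```

```text
(((17.425691604614258, 25.18136215209961), (35.43312454223633, 7.327529430389404), 72.47443389892578), [308, 212], np.int32(255))
knob top 0.129 [0.5424 0.1736 0.129 ]
knob top 0.117 [0.5439 0.1746 0.117 ]
knob scene [0.5501 0.1779 0.122 ] [0.5502 0.1763 0.129 ]
rib top (320, 220) [0.6    0.0883 0.114 ]
rib top (331, 253) [0.5479 0.071  0.114 ]
rib top (325.3, 236.7) [0.5735 0.08   0.114 ]
rib scene [0.5773 0.0819 0.112 ]
top line [0.5443 0.176  0.129 ] [0.5533 0.1802 0.129 ] 24.874287950435292
scene line [0.5559 0.1794 0.129 ] [0.5474 0.1756 0.129 ] -156.1121292058204
```

drive_tool:
  rows:
    - [0,-0.1,-0.05,0.09,0,0]
    - [0,-0.2,-0.1,0.18,0,0]
    - [0,-0.3,-0.15,0.27,0,0]
    - [0,-0.4,-0.2,0.36,0,0]
    - [0,-0.5,-0.26,0.45,0,0]
    - [0,-0.6,-0.31,0.54,0,0]
    - [0,-0.7,-0.36,0.63,0,0]
    - [0,-0.8,-0.42,0.72,0,0]
    - [0,-0.9,-0.47,0.8,0,0]
    - [0,-1,-0.52,0.9,0,0]
  fingers: -1
  force: 60

```text
time_s: 1.1
tcp_pos: [0.3301, 0.3903, 0.2308]
orientation: [0.049, 0.706, -0.05, 0.705]
force: [-0.3, -0.4, 0.0]
gripper_width: 1.004
```

```bash
cat > to.py <<'E'
import sys
from h import *
s,r=st(); t=np.array([float(v) for v in sys.argv[1:4]]); yaw=float(sys.argv[4])
d=r.T@(t-s['tcp_pos'])/.2
q=np.radians(yaw); z=np.array([np.cos(q),np.sin(q),0]);x=np.array([0,0,-1.]);y=np.cross(z,x)
w=R.from_matrix(r.T@np.stack([x,y,z],1)).as_rotvec()/(np.pi/2)
print('shift',d.round(3),'turn',w.round(3),'yaw',np.degrees(np.arctan2(r[1,2],r[0,2])).round(2))
E
python3 to.py 0.546 0.1755 0.2 -72.5
```

```text
t 1.1 tcp [0.3301 0.3903 0.2308] F [-0.3 -0.4  0. ] T [0.024 0.037 0.006] w 1.004 j [ 0.632 -0.007  1.773  0.     1.377  0.772]
R [[-0.0007, 0.1398, 0.9902], [-0.0005, 0.9902, -0.1398], [-1.0, -0.0006, -0.0007]]
shift [ 0.154 -0.913  1.219] turn [ 0.716 -0.     0.001] yaw -8.04
```

drive_tool:
  rows:
    - [0,-0.07,0.1,0.07,0,0]
    - [0,-0.15,0.2,0.15,0,0]
    - [0,-0.22,0.3,0.22,0,0]
    - [0,-0.3,0.4,0.3,0,0]
    - [0,-0.38,0.5,0.38,0,0]
    - [0,-0.45,0.6,0.45,0,0]
    - [0,-0.53,0.7,0.53,0,0]
    - [0,-0.6,0.8,0.6,0,0]
    - [0,-0.7,0.9,0.65,0,0]
    - [0,-0.75,1.0,0.7,0,0]

```text
time_s: 2.1
tcp_pos: [0.5082, 0.2143, 0.2308]
orientation: [0.41, 0.576, -0.411, 0.576]
force: [0.9, -0.3, -1.0]
gripper_width: 0.995
```

drive_tool:
  rows:
    - [0,0,0,0,0,0]
    - [0,0,0,0,0,0]

```text
time_s: 2.3
tcp_pos: [0.5074, 0.2157, 0.2307]
orientation: [0.409, 0.577, -0.409, 0.576]
force: [-0.4, 0.8, -0.1]
gripper_width: 1.002
```

```bash
python3 to.py 0.546 0.1755 0.17 -72.5
```

```text
t 2.3 tcp [0.5074 0.2157 0.2307] F [-0.4  0.8 -0.1] T [-0.02  -0.013  0.069] w 1.002 j [0.183 0.099 1.663 0.    1.381 1.416]
R [[-0.0015, 0.9437, 0.3308], [0.0001, 0.3308, -0.9437], [-1.0, -0.0014, -0.0006]]
shift [0.303 0.116 0.254] turn [ 0.02  -0.     0.001] yaw -70.69
```

drive_tool:
  rows:
    - [0.06,0.03,0.06,0.005,0,0]
    - [0.15,0.06,0.13,0.01,0,0]
    - [0.22,0.09,0.2,0.02,0,0]
    - [0.3,0.116,0.254,0.02,0,0]
    - [0.3,0.116,0.254,0.02,0,0]
    - [0.3,0.116,0.254,0.02,0,0]

```text
time_s: 2.9
tcp_pos: [0.5462, 0.1754, 0.1707]
orientation: [0.418, 0.571, -0.419, 0.57]
force: [-0.3, 1.0, 1.5]
gripper_width: 0.997
```

Run:
```python
from h import *
st()
s=grab_frame("scene")[170:290,330:490];t=grab_frame("top")[200:310,200:345]
cv2.imwrite('pics/d.png',np.hstack([cv2.resize(s,(480,360),interpolation=cv2.INTER_CUBIC)[:, :400],cv2.resize(t,(400,360),interpolation=cv2.INTER_CUBIC)]))
st()
```

```text
t 2.9 tcp [0.5462 0.1754 0.1707] F [-0.3  1.   1.5] T [ 0.015 -0.034 -0.001] w 0.997 j [0.1   0.208 1.663 0.    1.272 1.366]
R [[-0.0015, 0.9539, 0.3002], [0.0002, 0.3002, -0.9539], [-1.0, -0.0013, -0.0006]]
t 3.0 tcp [0.5468 0.1759 0.1721] F [-0.2 -0.9  0.3] T [0.021 0.049 0.048] w 1.0 j [0.101 0.207 1.662 0.    1.272 1.366]
R [[0.0011, 0.9536, 0.301], [0.0003, 0.301, -0.9536], [-1.0, 0.0012, 0.0]]
```

View pics/d.png

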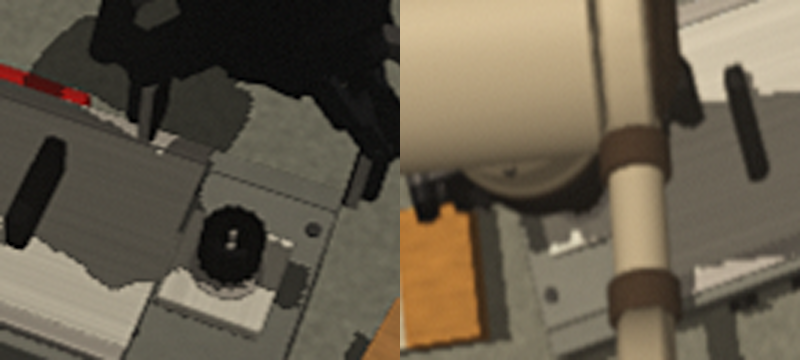

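Run:
```python
from h import *
print(proj("scene",[[.5462,.1754,.1707],[.5462,.1754,.184]]).round(1), onz("scene",(416.7,225.8),.184).round(4),onz("scene",(416.7,225.8),.18).round(4))
# knob: centre of top ring in crop ~ (232,240) 
for z in(.125,.129): print(onz("scene",(330+232/3,170+240/3),z).round(4))
print(proj("scene",[[.546,.1755,.129],[.546,.1755,.099]]).round(1),proj("top",[[.546,.1755,.129],[.546,.1755,.099]]).round(1))
```

```text
[[412.5 228.5]
 [413.9 222.5]] [0.5482 0.1813 0.184 ] [0.5454 0.18   0.18  ]
[0.55   0.1767 0.125 ]
[0.5525 0.1779 0.129 ]
[[408.7 246.1]
 [406.  257.8]] [[263.1 252.7]
 [264.8 255.1]]
```

drive_tool:
  rows:
    - [0.08,0,0,0,0,0]
    - [0.17,0,0,0,0,0]
    - [0.26,0,0,0,0,0]
    - [0.32,0,0,0,0,0]
    - [0.35,0,0,0,0,0]
    - [0.35,0,0,0,0,0]
    - [0.35,0,0,0,0,0]

```text
time_s: 3.7
tcp_pos: [0.5471, 0.1757, 0.1022]
orientation: [0.418, 0.57, -0.418, 0.571]
force: [-0.3, 0.7, -0.1]
gripper_width: 0.999
```

Run:
```python
from h import *
st()
s=grab_frame("scene")[190:290,330:480]
cv2.imwrite('pics/e.png',cv2.resize(s,(600,400),interpolation=cv2.INTER_CUBIC))
```

```text
t 3.7 tcp [0.5471 0.1757 0.1022] F [-0.3  0.7 -0.1] T [0.003 0.042 0.028] w 0.999 j [0.1   0.289 1.713 0.    1.139 1.366]
R [[0.0015, 0.9537, 0.3007], [0.0002, 0.3007, -0.9537], [-1.0, 0.0014, 0.0003]]
```

View pics/e.png

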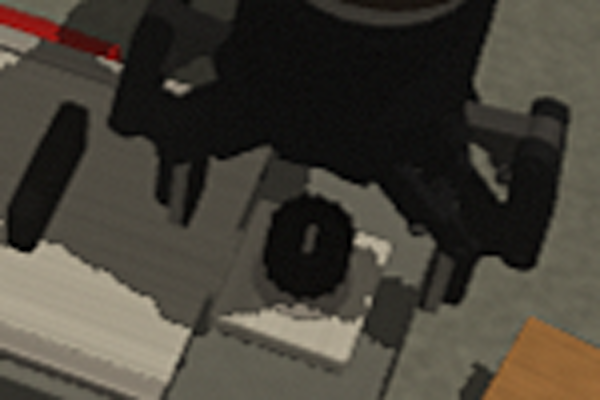

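The fingers straddle the knob: their tips are at (180,215) and (440,300) in the crop and the knob is at (310,245), central. Closing.

drive_tool:
  rows:
    - [0,0,0,0,0,0]
    - [0,0,0,0,0,0]
    - [0,0,0,0,0,0]
    - [0,0,0,0,0,0]
    - [0,0,0,0,0,0]
    - [0,0,0,0,0,0]
    - [0,0,0,0,0,0]
    - [0,0,0,0,0,0]
  fingers: 1
  force: 60

```text
time_s: 4.55
tcp_pos: [0.5467, 0.1754, 0.1017]
orientation: [0.418, 0.57, -0.418, 0.57]
force: [-1.9, -1.4, 5.7]
gripper_width: 0.333
```

Run:
```python
from h import *
st()
```

```text
t 4.55 tcp [0.5467 0.1754 0.1017] F [-1.9 -1.4  5.7] T [-0.229  0.31  -0.07 ] w 0.333 j [ 0.1    0.289  1.714 -0.     1.139  1.366]
R [[0.0003, 0.9538, 0.3005], [-0.0002, 0.3005, -0.9538], [-1.0, 0.0003, 0.0003]]
```

drive_tool:
  rows:
    - [-0.005,0,0,0,0,0]
    - [-0.01,0,0,0,0,0]
    - [-0.015,0,0,0,0,0]
    - [-0.02,0,0,0,0,0]
    - [-0.02,0,0,0,0,0]
    - [-0.02,0,0,0,0,0]

```text
time_s: 5.15
tcp_pos: [0.5465, 0.1753, 0.1046]
orientation: [0.418, 0.57, -0.418, 0.57]
force: [5.1, -0.7, -6.9]
gripper_width: 0.331
```

drive_tool:
  rows:
    - [-0.005,0,0,0,0,0]
    - [-0.005,0,0,0,0,0]
    - [-0.005,0,0,0,0,0]

```text
time_s: 5.45
tcp_pos: [0.5465, 0.1753, 0.1058]
orientation: [0.418, 0.57, -0.418, 0.57]
force: [5.7, -1.4, -6.9]
gripper_width: 0.33
```

drive_tool:
  rows:
    - [-0.005,0,0,0,0,0]
    - [-0.005,0,0,0,0,0]
    - [-0.005,0,0,0,0,0]

```text
time_s: 5.75
tcp_pos: [0.5466, 0.1753, 0.1069]
orientation: [0.418, 0.57, -0.418, 0.57]
force: [5.3, -1.4, -7.7]
gripper_width: 0.334
```

drive_tool:
  rows:
    - [-0.005,0,0,0,0,0]
    - [-0.005,0,0,0,0,0]
    - [-0.005,0,0,0,0,0]

```text
time_s: 6.05
tcp_pos: [0.5465, 0.1754, 0.1079]
orientation: [0.418, 0.57, -0.418, 0.57]
force: [4.8, -1.1, -7.5]
gripper_width: 0.326
```

drive_tool:
  rows:
    - [-0.005,0.003,0,0,0,0]
    - [-0.005,0.003,0,0,0,0]
    - [-0.005,0.003,0,0,0,0]

```text
time_s: 6.35
tcp_pos: [0.5466, 0.1754, 0.1088]
orientation: [0.418, 0.57, -0.419, 0.57]
force: [2.9, -2.1, -7.4]
gripper_width: 0.334
```

drive_tool:
  rows:
    - [-0.005,0,0,0,0,0]
    - [-0.005,0,0,0,0,0]
    - [-0.005,0,0,0,0,0]

```text
time_s: 6.65
tcp_pos: [0.5466, 0.1754, 0.11]
orientation: [0.418, 0.57, -0.419, 0.57]
force: [2.0, -3.3, -9.3]
gripper_width: 0.332
```

drive_tool:
  rows:
    - [-0.005,0,0,0,0,0]
    - [-0.005,0,0,0,0,0]
    - [-0.005,0,0,0,0,0]

```text
time_s: 6.95
tcp_pos: [0.5466, 0.1754, 0.1111]
orientation: [0.418, 0.57, -0.419, 0.57]
force: [0.2, -4.7, -8.5]
gripper_width: 0.33
```

drive_tool:
  rows:
    - [-0.005,0,0.002,0,0,0]
    - [-0.005,0,0.002,0,0,0]
    - [-0.005,0,0.002,0,0,0]

```text
time_s: 7.25
tcp_pos: [0.5467, 0.1754, 0.1121]
orientation: [0.418, 0.571, -0.418, 0.57]
force: [-1.2, -2.7, -9.1]
gripper_width: 0.331
```

drive_tool:
  rows:
    - [-0.0035,0,0,0,0,0]
    - [-0.0035,0,0,0,0,0]
    - [-0.0035,0,0,0,0,0]

```text
time_s: 7.55
tcp_pos: [0.5467, 0.1754, 0.1128]
orientation: [0.418, 0.571, -0.418, 0.57]
force: [-1.9, -2.8, -9.2]
gripper_width: 0.328
```

drive_tool:
  rows:
    - [-0.0035,0,0,0,0,0]
    - [-0.0035,0,0,0,0,0]
    - [-0.0035,0,0,0,0,0]

```text
time_s: 7.85
tcp_pos: [0.5468, 0.1754, 0.1135]
orientation: [0.418, 0.571, -0.418, 0.57]
force: [-3.6, -1.6, -9.0]
gripper_width: 0.332
```

drive_tool:
  rows:
    - [-0.003,-0.001,0,0,0,0]
    - [-0.003,-0.001,0,0,0,0]
    - [-0.003,-0.001,0,0,0,0]

```text
time_s: 8.15
tcp_pos: [0.5467, 0.1754, 0.114]
orientation: [0.418, 0.57, -0.418, 0.57]
force: [-1.4, -1.0, -11.4]
gripper_width: 0.33
```

drive_tool:
  rows:
    - [-0.003,-0.001,0,0,0,0]
    - [-0.003,-0.001,0,0,0,0]
    - [-0.003,-0.001,0,0,0,0]

```text
time_s: 8.45
tcp_pos: [0.5467, 0.1753, 0.1143]
orientation: [0.418, 0.57, -0.418, 0.57]
force: [1.0, 0.5, -17.3]
gripper_width: 0.33
```

drive_tool:
  rows:
    - [-0.003,0,0,0,0,0]
    - [-0.003,0,0,0,0,0]
    - [-0.003,0,0,0,0,0]

```text
time_s: 8.75
tcp_pos: [0.5466, 0.1753, 0.1145]
orientation: [0.418, 0.57, -0.418, 0.57]
force: [4.7, 2.1, -24.8]
gripper_width: 0.331
```

The pull goes stiff at TCP z of about 0.114, roughly 12.5 mm out. I ease back to a light touch before turning.

drive_tool:
  rows:
    - [0.005,0.001,0,0,0,0]
    - [0.005,0.001,0,0,0,0]
    - [0.005,0.001,0,0,0,0]

```text
time_s: 9.05
tcp_pos: [0.5467, 0.1753, 0.1144]
orientation: [0.418, 0.57, -0.418, 0.57]
force: [0.6, 1.0, -19.7]
gripper_width: 0.334
```

drive_tool:
  rows:
    - [0,0,0,-0.02,0,0]
    - [0,0,0,-0.04,0,0]
    - [0,0,0,-0.06,0,0]
    - [0,0,0,-0.08,0,0]
    - [0,0,0,-0.1,0,0]
    - [0,0,0,-0.1,0,0]

```text
time_s: 9.65
tcp_pos: [0.5467, 0.1753, 0.1146]
orientation: [0.372, 0.601, -0.372, 0.601]
force: [-1.2, 2.3, -19.0]
gripper_width: 0.329
```

Run:
```python
from h import *
s,r=st();print(np.degrees(np.arctan2(r[1,2],r[0,2])))
```

```text
t 9.65 tcp [0.5467 0.1753 0.1146] F [ -1.2   2.3 -19. ] T [ 0.13   0.108 -0.036] w 0.329 j [0.1   0.273 1.705 0.    1.164 1.208]
R [[-0.0007, 0.895, 0.4461], [0.0001, 0.4461, -0.895], [-1.0, -0.0006, -0.0004]]
-63.508528617622744
```

drive_tool:
  rows:
    - [0.002,0,0,-0.02,0,0]
    - [0.003,0,0,-0.04,0,0]
    - [0.003,0,0,-0.06,0,0]
    - [0.003,0,0,-0.08,0,0]
    - [0.003,0,0,-0.1,0,0]
    - [0.003,0,0,-0.12,0,0]
    - [0.003,0,0,-0.12,0,0]

```text
time_s: 10.35
tcp_pos: [0.5467, 0.1754, 0.1143]
orientation: [0.314, 0.634, -0.314, 0.633]
force: [-1.7, 1.4, -16.5]
gripper_width: 0.326
```

```bash
cat > y.py <<'E'
from h import *
s,r=st();print('knob approx',.12+np.radians(np.degrees(np.arctan2(r[1,2],r[0,2]))+72.5))
E
python3 y.py
```

```text
t 10.35 tcp [0.5467 0.1754 0.1143] F [ -1.7   1.4 -16.5] T [ 0.28   0.431 -0.013] w 0.326 j [0.1   0.273 1.705 0.    1.164 1.02 ]
R [[-0.0008, 0.7959, 0.6055], [0.0002, 0.6055, -0.7959], [-1.0, -0.0005, -0.0007]]
knob approx 0.46492646236498025
```

drive_tool:
  rows:
    - [0,0,0,-0.02,0,0]
    - [0,0,0,-0.04,0,0]
    - [0,0,0,-0.06,0,0]
    - [0,0,0,-0.08,0,0]
    - [0,0,0,-0.1,0,0]
    - [0,0,0,-0.12,0,0]

```text
time_s: 10.95
tcp_pos: [0.5466, 0.1755, 0.1143]
orientation: [0.253, 0.661, -0.253, 0.66]
force: [-2.6, 2.4, -14.9]
gripper_width: 0.335
```

```bash
python3 y.py
```

```text
t 10.95 tcp [0.5466 0.1755 0.1143] F [ -2.6   2.4 -14.9] T [ 0.297  0.466 -0.056] w 0.335 j [1.000e-01 2.730e-01 1.705e+00 1.000e-03 1.164e+00 8.310e-01]
R [[-0.001, 0.6681, 0.7441], [0.0004, 0.7441, -0.6681], [-1.0, -0.0004, -0.001]]
knob approx 0.6537050905604184
```

drive_tool:
  rows:
    - [0,0,0,-0.02,0,0]
    - [0,0,0,-0.04,0,0]

```text
time_s: 11.15
tcp_pos: [0.5466, 0.1755, 0.1143]
orientation: [0.232, 0.668, -0.232, 0.668]
force: [-2.2, 3.3, -13.8]
gripper_width: 0.328
```

```bash
python3 y.py
```

```text
t 11.15 tcp [0.5466 0.1755 0.1143] F [ -2.2   3.3 -13.8] T [ 0.313  0.602 -0.138] w 0.328 j [1.000e-01 2.730e-01 1.705e+00 1.000e-03 1.164e+00 7.690e-01]
R [[-0.001, 0.6201, 0.7845], [0.0004, 0.7845, -0.6201], [-1.0, -0.0003, -0.0011]]
knob approx 0.7165150457043635
```

drive_tool:
  rows:
    - [0,0,0,-0.02,0,0]
    - [0,0,0,-0.04,0,0]
    - [-0.0005,0,0,-0.06,0,0]
    - [-0.001,0,0,-0.08,0,0]

```text
time_s: 11.55
tcp_pos: [0.5465, 0.1755, 0.1147]
orientation: [0.19, 0.682, -0.19, 0.681]
force: [-3.6, 2.2, -13.5]
gripper_width: 0.328
```

```bash
python3 y.py
```

```text
t 11.55 tcp [0.5465 0.1755 0.1147] F [ -3.6   2.2 -13.5] T [ 0.341  0.642 -0.096] w 0.328 j [1.000e-01 2.730e-01 1.705e+00 1.000e-03 1.165e+00 6.430e-01]
R [[-0.0012, 0.5168, 0.8561], [0.0004, 0.8561, -0.5168], [-1.0, -0.0002, -0.0012]]
knob approx 0.8422560510971996
```

drive_tool:
  rows:
    - [-0.0006,0,0,-0.02,0,0]
    - [-0.0011,0,0,-0.04,0,0]
    - [-0.0017,0,0,-0.06,0,0]
    - [-0.0023,0,0,-0.08,0,0]

```text
time_s: 11.95
tcp_pos: [0.5465, 0.1755, 0.115]
orientation: [0.147, 0.692, -0.146, 0.691]
force: [-4.3, 2.1, -14.6]
gripper_width: 0.329
```

```bash
python3 y.py
```

```text
t 11.95 tcp [0.5465 0.1755 0.115 ] F [ -4.3   2.1 -14.6] T [ 0.388  0.565 -0.021] w 0.329 j [1.000e-01 2.720e-01 1.705e+00 1.000e-03 1.165e+00 5.170e-01]
R [[-0.0013, 0.4055, 0.9141], [0.0005, 0.9141, -0.4055], [-1.0, -0.0001, -0.0014]]
knob approx 0.9678824365500381
```

drive_tool:
  rows:
    - [-0.0006,0,0,-0.02,0,0]
    - [-0.0011,0,0,-0.04,0,0]
    - [-0.0017,0,0,-0.06,0,0]
    - [-0.0023,0,0,-0.08,0,0]

```text
time_s: 12.35
tcp_pos: [0.5465, 0.1756, 0.1154]
orientation: [0.103, 0.7, -0.103, 0.699]
force: [-3.6, 1.8, -14.4]
gripper_width: 0.335
```

```bash
python3 y.py
```

```text
t 12.35 tcp [0.5465 0.1756 0.1154] F [ -3.6   1.8 -14.4] T [ 0.347  0.599 -0.095] w 0.335 j [1.000e-01 2.720e-01 1.705e+00 1.000e-03 1.166e+00 3.920e-01]
R [[-0.0014, 0.2877, 0.9577], [0.0005, 0.9577, -0.2877], [-1.0, 0.0001, -0.0014]]
knob approx 1.0935768810140925
```

drive_tool:
  rows:
    - [-0.0008,0,-0.001,-0.03,0,0]
    - [-0.0016,0,-0.001,-0.06,0,0]
    - [-0.0025,0,-0.001,-0.09,0,0]
    - [-0.0033,0,-0.001,-0.12,0,0]
    - [-0.0041,0,-0.001,-0.15,0,0]
    - [-0.005,0,-0.001,-0.18,0,0]
    - [-0.0058,0,-0.001,-0.21,0,0]
    - [-0.0067,0,-0.001,-0.24,0,0]

```text
time_s: 13.15
tcp_pos: [0.5463, 0.1756, 0.1168]
orientation: [-0.03, 0.707, 0.03, 0.706]
force: [-3.6, 2.1, -13.9]
gripper_width: 0.332
```

```bash
python3 y.py
```

```text
t 13.15 tcp [0.5463 0.1756 0.1168] F [ -3.6   2.1 -13.9] T [ 0.366  0.559 -0.119] w 0.332 j [1.000e-01 2.700e-01 1.704e+00 1.000e-03 1.169e+00 1.400e-02]
R [[-0.0013, -0.0857, 0.9963], [0.0004, 0.9963, 0.0857], [-1.0, 0.0005, -0.0013]]
knob approx 1.4711913475992127
```

drive_tool:
  rows:
    - [-0.0008,0,-0.001,-0.03,0,0]
    - [-0.0017,0,-0.001,-0.06,0,0]
    - [-0.0025,0,-0.001,-0.09,0,0]
    - [-0.0034,0,-0.001,-0.12,0,0]
    - [-0.0042,0,-0.001,-0.15,0,0]
    - [-0.0051,0,-0.001,-0.18,0,0]
    - [-0.0059,0,-0.001,-0.21,0,0]
    - [-0.0068,0,-0.001,-0.24,0,0]

```text
time_s: 13.95
tcp_pos: [0.5461, 0.1755, 0.1181]
orientation: [-0.162, 0.689, 0.162, 0.688]
force: [-2.9, 2.6, -14.7]
gripper_width: 0.33
```

```bash
python3 y.py
```

```text
t 13.95 tcp [0.5461 0.1755 0.1181] F [ -2.9   2.6 -14.7] T [ 0.384  0.533 -0.087] w 0.33 j [ 0.1    0.268  1.704  0.     1.171 -0.363]
R [[-0.0012, -0.4465, 0.8948], [0.0003, 0.8948, 0.4465], [-1.0, 0.0009, -0.0009]]
knob approx 1.8482070192170852
```

drive_tool:
  rows:
    - [-0.0008,0,0,-0.03,0,0]
    - [-0.0017,0,0,-0.06,0,0]
    - [-0.0025,0,0,-0.09,0,0]
    - [-0.0034,0,0,-0.12,0,0]
    - [-0.0042,0,0,-0.15,0,0]
    - [-0.0051,0,0,-0.18,0,0]
    - [-0.0059,0,0,-0.21,0,0]
    - [-0.0068,0,0,-0.24,0,0]

```text
time_s: 14.75
tcp_pos: [0.5461, 0.1754, 0.1194]
orientation: [-0.288, 0.646, 0.289, 0.645]
force: [-3.5, 1.6, -14.0]
gripper_width: 0.328
```

```bash
python3 y.py
```

```text
t 14.75 tcp [0.5461 0.1754 0.1194] F [ -3.5   1.6 -14. ] T [ 0.249  0.597 -0.071] w 0.328 j [ 0.1    0.266  1.703  0.     1.174 -0.74 ]
R [[-0.0014, -0.7445, 0.6676], [0.0002, 0.6676, 0.7445], [-1.0, 0.0012, -0.0008]]
knob approx 2.2252006295677536
```

drive_tool:
  rows:
    - [-0.0008,0,0,-0.03,0,0]
    - [-0.0017,0,0,-0.06,0,0]
    - [-0.0025,0,0,-0.09,0,0]
    - [-0.0034,0,0,-0.12,0,0]
    - [-0.0042,0,0,-0.15,0,0]
    - [-0.0051,0,0,-0.18,0,0]
    - [-0.0059,0,0,-0.21,0,0]
    - [-0.0068,0,0,-0.24,0,0]

```text
time_s: 15.55
tcp_pos: [0.5459, 0.1753, 0.1208]
orientation: [-0.404, 0.581, 0.404, 0.58]
force: [-3.9, 2.0, -13.9]
gripper_width: 0.331
```

```bash
python3 y.py
```

```text
t 15.55 tcp [0.5459 0.1753 0.1208] F [ -3.9   2.  -13.9] T [ 0.149  0.651 -0.076] w 0.331 j [ 0.1    0.264  1.702  0.     1.177 -1.117]
R [[-0.0017, -0.938, 0.3466], [-0.0, 0.3466, 0.938], [-1.0, 0.0016, -0.0006]]
knob approx 2.602186631808377
```

drive_tool:
  rows:
    - [-0.0006,0,0,-0.02,0,0]
    - [-0.0012,0,0,-0.04,0,0]
    - [-0.0017,0,0,-0.06,0,0]
    - [-0.0023,0,0,-0.08,0,0]
    - [-0.0028,0,0,-0.1,0,0]

```text
time_s: 16.05
tcp_pos: [0.546, 0.1752, 0.1213]
orientation: [-0.448, 0.547, 0.449, 0.546]
force: [-4.1, 0.5, -15.0]
gripper_width: 0.331
```

```bash
python3 y.py
```

```text
t 16.05 tcp [0.546  0.1752 0.1213] F [ -4.1   0.5 -15. ] T [ 0.161  0.643 -0.118] w 0.331 j [ 0.1    0.263  1.702 -0.     1.178 -1.273]
R [[-0.0017, -0.9806, 0.1962], [-0.0002, 0.1962, 0.9806], [-1.0, 0.0017, -0.0005]]
knob approx 2.7586668098484566
```

drive_tool:
  rows:
    - [-0.0004,0,0,-0.02,0,0]
    - [-0.0008,0,0,-0.04,0,0]
    - [-0.0012,0,0,-0.06,0,0]
    - [-0.0015,0,0,-0.08,0,0]
    - [-0.0015,0,0,-0.1,0,0]

```text
time_s: 16.55
tcp_pos: [0.546, 0.1752, 0.1218]
orientation: [-0.489, 0.511, 0.49, 0.51]
force: [-4.2, -0.1, -13.8]
gripper_width: 0.334
```

```bash
python3 y.py
```

```text
t 16.55 tcp [0.546  0.1752 0.1218] F [ -4.2  -0.1 -13.8] T [ 0.168  0.68  -0.109] w 0.334 j [ 0.1    0.263  1.702 -0.     1.179 -1.43 ]
R [[-0.0017, -0.9992, 0.0405], [-0.0003, 0.0405, 0.9992], [-1.0, 0.0017, -0.0003]]
knob approx 2.9156976444042253
```

drive_tool:
  rows:
    - [0,0,0,-0.02,0,0]
    - [0,0,0,-0.04,0,0]
    - [0,0,0,-0.05,0,0]

```text
time_s: 16.85
tcp_pos: [0.546, 0.1752, 0.1216]
orientation: [-0.509, 0.491, 0.51, 0.49]
force: [-4.5, 0.8, -13.2]
gripper_width: 0.329
```

```bash
python3 y.py
```

```text
t 16.85 tcp [0.546  0.1752 0.1216] F [ -4.5   0.8 -13.2] T [ 0.14   0.873 -0.054] w 0.329 j [ 0.1    0.263  1.702 -0.     1.178 -1.509]
R [[-0.0017, -0.9993, -0.0379], [-0.0003, -0.0379, 0.9993], [-1.0, 0.0017, -0.0002]]
knob approx 2.9941011749554325
```

drive_tool:
  rows:
    - [0,0,0,-0.015,0,0]
    - [0,0,0,-0.03,0,0]

```text
time_s: 17.05
tcp_pos: [0.546, 0.1752, 0.1216]
orientation: [-0.52, 0.479, 0.521, 0.478]
force: [-5.6, 0.2, -12.3]
gripper_width: 0.328
```

```bash
python3 y.py
```

```text
t 17.05 tcp [0.546  0.1752 0.1216] F [ -5.6   0.2 -12.3] T [ 0.115  0.893 -0.088] w 0.328 j [ 0.1    0.263  1.702 -0.     1.178 -1.556]
R [[-0.0017, -0.9964, -0.0852], [-0.0003, -0.0852, 0.9964], [-1.0, 0.0017, -0.0002]]
knob approx 3.041453451841845
```

drive_tool:
  rows:
    - [0,0,0,-0.01,0,0]
    - [0,0,0,-0.02,0,0]

```text
time_s: 17.25
tcp_pos: [0.546, 0.1752, 0.1216]
orientation: [-0.528, 0.471, 0.529, 0.47]
force: [-5.7, -0.6, -12.6]
gripper_width: 0.328
```

```bash
python3 y.py
```

```text
t 17.25 tcp [0.546  0.1752 0.1216] F [ -5.7  -0.6 -12.6] T [ 0.095  0.835 -0.111] w 0.328 j [ 0.1    0.263  1.702 -0.     1.178 -1.587]
R [[-0.0018, -0.9932, -0.1162], [-0.0003, -0.1162, 0.9932], [-1.0, 0.0018, -0.0001]]
knob approx 3.0725766157384147
```

drive_tool:
  rows:
    - [0,0,0,-0.01,0,0]
    - [0,0,0,-0.02,0,0]

```text
time_s: 17.45
tcp_pos: [0.546, 0.1751, 0.1216]
orientation: [-0.535, 0.462, 0.536, 0.461]
force: [-4.6, 0.5, -12.5]
gripper_width: 0.332
```

```bash
python3 y.py
```

```text
t 17.45 tcp [0.546  0.1751 0.1216] F [ -4.6   0.5 -12.5] T [ 0.059  0.885 -0.115] w 0.332 j [ 0.1    0.263  1.702 -0.     1.178 -1.619]
R [[-0.0017, -0.9891, -0.1473], [-0.0004, -0.1473, 0.9891], [-1.0, 0.0017, -0.0001]]
knob approx 3.1039736547263326
```

drive_tool:
  rows:
    - [0,0,0,-0.01,0,0]
    - [0,0,0,-0.02,0,0]

```text
time_s: 17.65
tcp_pos: [0.546, 0.1751, 0.1216]
orientation: [-0.542, 0.454, 0.543, 0.453]
force: [-5.1, -0.3, -12.8]
gripper_width: 0.332
```

```bash
python3 y.py
```

```text
t 17.65 tcp [0.546  0.1751 0.1216] F [ -5.1  -0.3 -12.8] T [ 0.04   0.874 -0.134] w 0.332 j [ 0.1    0.263  1.702 -0.     1.178 -1.65 ]
R [[-0.0018, -0.984, -0.1782], [-0.0004, -0.1782, 0.984], [-1.0, 0.0018, -0.0001]]
knob approx 3.1353649793926923
```

drive_tool:
  rows:
    - [0,0,0,-0.01,0,0]
    - [0,0,0,-0.02,0,0]

```text
time_s: 17.85
tcp_pos: [0.546, 0.1751, 0.1216]
orientation: [-0.549, 0.445, 0.55, 0.444]
force: [-4.8, -0.1, -12.5]
gripper_width: 0.331
```

```bash
python3 y.py
```

```text
t 17.85 tcp [0.546  0.1751 0.1216] F [ -4.8  -0.1 -12.5] T [ 0.193  0.886 -0.121] w 0.331 j [ 0.1    0.263  1.702 -0.     1.178 -1.681]
R [[-0.0018, -0.978, -0.2088], [-0.0002, -0.2088, 0.978], [-1.0, 0.0018, 0.0002]]
knob approx 3.166491535224721
```

drive_tool:
  rows:
    - [0,0,0,-0.01,0,0]
    - [0,0,0,-0.02,0,0]

```text
time_s: 18.05
tcp_pos: [0.546, 0.1752, 0.1216]
orientation: [-0.556, 0.437, 0.557, 0.436]
force: [-5.3, -0.9, -12.9]
gripper_width: 0.331
```

```bash
python3 y.py
```

```text
t 18.05 tcp [0.546  0.1752 0.1216] F [ -5.3  -0.9 -12.9] T [ 0.384  0.972 -0.316] w 0.331 j [ 0.1    0.263  1.702  0.     1.178 -1.713]
R [[-0.0018, -0.971, -0.2391], [0.0001, -0.2391, 0.971], [-1.0, 0.0017, 0.0005]]
knob approx 3.1975750340681173
```

drive_tool:
  rows:
    - [0,0,0,-0.01,0,0]
    - [0,0,0,-0.02,0,0]

```text
time_s: 18.25
tcp_pos: [0.546, 0.1752, 0.1216]
orientation: [-0.563, 0.428, 0.564, 0.427]
force: [-4.7, -0.8, -12.8]
gripper_width: 0.329
```

```bash
python3 y.py
```

```text
t 18.25 tcp [0.546  0.1752 0.1216] F [ -4.7  -0.8 -12.8] T [ 0.56   1.056 -0.391] w 0.329 j [ 1.000e-01  2.630e-01  1.702e+00  1.000e-03  1.178e+00 -1.744e+00]
R [[-0.0019, -0.9631, -0.269], [0.0003, -0.269, 0.9631], [-1.0, 0.0018, 0.0008]]
knob approx 3.22851931188055
```

The torque rose to 0.39 N m with about 0.12 of that friction, so the stop is met. I ease the twist off and let the screw settle on the thread.

drive_tool:
  rows:
    - [0,0,0,0.015,0,0]
    - [0,0,0,0.025,0,0]

```text
time_s: 18.45
tcp_pos: [0.546, 0.1752, 0.1216]
orientation: [-0.554, 0.439, 0.555, 0.438]
force: [-4.8, -0.8, -12.9]
gripper_width: 0.325
```

```bash
python3 y.py
```

```text
t 18.45 tcp [0.546  0.1752 0.1216] F [ -4.8  -0.8 -12.9] T [ 0.242  0.962 -0.053] w 0.325 j [ 0.1    0.263  1.702  0.     1.178 -1.704]
R [[-0.0019, -0.9731, -0.2305], [-0.0001, -0.2305, 0.9731], [-1.0, 0.0018, 0.0004]]
knob approx 3.1887163973818935
```

drive_tool:
  rows:
    - [0.003,0,0,0,0,0]
    - [0.003,0,0,0,0,0]
    - [0.003,0,0,0,0,0]

```text
time_s: 18.75
tcp_pos: [0.546, 0.1751, 0.1213]
orientation: [-0.554, 0.439, 0.555, 0.438]
force: [-6.7, -0.5, -9.5]
gripper_width: 0.332
```

drive_tool:
  rows:
    - [0.003,0,0,0,0,0]
    - [0.003,0,0,0,0,0]
    - [0.003,0,0,0,0,0]

```text
time_s: 19.05
tcp_pos: [0.546, 0.1751, 0.1208]
orientation: [-0.554, 0.439, 0.555, 0.438]
force: [-6.9, -2.0, -10.2]
gripper_width: 0.329
```

drive_tool:
  rows:
    - [0,0,0,0,0,0]
    - [0,0,0,0,0,0]
    - [0,0,0,0,0,0]
    - [0,0,0,0,0,0]
    - [0,0,0,0,0,0]
    - [0,0,0,0,0,0]
    - [0,0,0,0,0,0]
    - [0,0,0,0,0,0]
  fingers: -1

```text
time_s: 19.85
tcp_pos: [0.5466, 0.1752, 0.12]
orientation: [-0.555, 0.438, 0.555, 0.438]
force: [0.0, 0.0, -0.6]
gripper_width: 0.998
```

drive_tool:
  rows:
    - [-0.05,0,0,0,0,0]
    - [-0.12,0,0,0,0,0]
    - [-0.2,0,0,0,0,0]
    - [-0.28,0,0,0,0,0]
    - [-0.32,0,0,0,0,0]
    - [-0.32,0,0,0,0,0]

```text
time_s: 20.45
tcp_pos: [0.5479, 0.1754, 0.1865]
orientation: [0.556, -0.437, -0.554, -0.439]
force: [0.3, -0.7, 0.0]
gripper_width: 1.0
```

```bash
python3 to.py 0.576 0.081 0.185 107.5
python3 - <<'E'
from h import *
s=grab_frame("scene")[170:290,320:480]
cv2.imwrite('pics/f.png',cv2.resize(s,(800,600),interpolation=cv2.INTER_CUBIC))
E
```

```text
t 20.45 tcp [0.5479 0.1754 0.1865] F [ 0.3 -0.7  0. ] T [ 0.01  -0.045  0.018] w 1.0 j [ 0.1    0.193  1.648 -0.     1.296 -1.706]
R [[0.0041, -0.9726, -0.2324], [0.0004, -0.2324, 0.9726], [-1.0, -0.0041, -0.0006]]
shift [ 0.008 -0.027 -0.492] turn [-0.045 -0.     0.003] yaw 103.44
```

View pics/f.png

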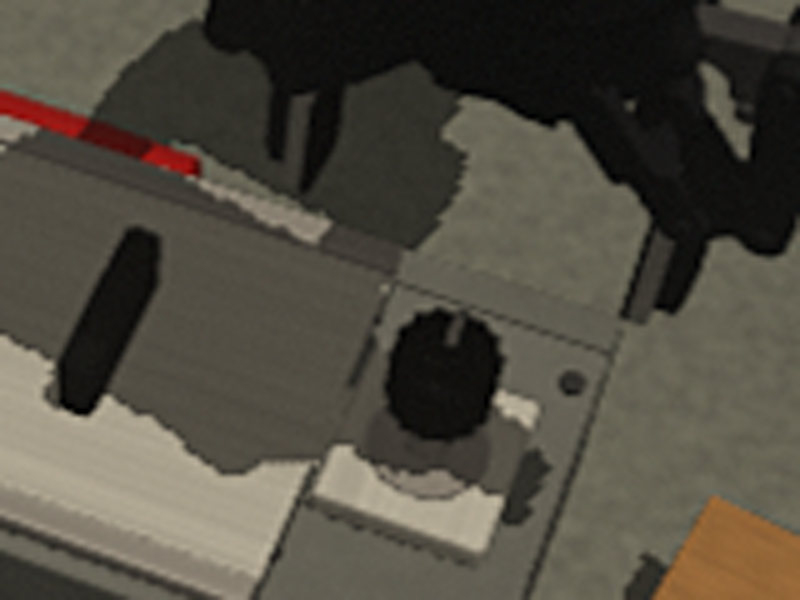

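The knob stands raised, at about (445,370) in the crop, with its steel line turned half round to (455,330). The screw rests on its thread. Now to the rib.

drive_tool:
  rows:
    - [0,0,-0.06,0,0,0]
    - [0,-0.01,-0.15,-0.02,0,0]
    - [0,-0.02,-0.25,-0.03,0,0]
    - [0,-0.03,-0.35,-0.045,0,0]
    - [0,-0.03,-0.44,-0.045,0,0]
    - [0,-0.03,-0.495,-0.045,0,0]
    - [0,-0.03,-0.495,-0.045,0,0]
    - [0,-0.03,-0.495,-0.045,0,0]

```text
time_s: 21.3
tcp_pos: [0.5752, 0.0804, 0.1837]
orientation: [-0.57, 0.418, 0.57, 0.418]
force: [-0.7, 0.3, -0.2]
gripper_width: 0.997
```

```bash
python3 to.py 0.5766 0.0799 0.099 107.5
```

```text
t 21.3 tcp [0.5752 0.0804 0.1837] F [-0.7  0.3 -0.2] T [ 0.032 -0.013  0.015] w 0.997 j [-0.069  0.213  1.631  0.     1.299 -1.945]
R [[-0.0009, -0.9539, -0.3], [0.0004, -0.3001, 0.9539], [-1.0, 0.0007, 0.0007]]
shift [ 0.423 -0.006 -0.005] turn [-0.  0. -0.] yaw 107.46
```

drive_tool:
  rows:
    - [0.08,0,0,0,0,0]
    - [0.18,0,0,0,0,0]
    - [0.28,0,0,0,0,0]
    - [0.37,0,0,0,0,0]
    - [0.42,-0.003,0,0,0,0]
    - [0.42,-0.003,0,0,0,0]
    - [0.42,-0.003,0,0,0,0]

```text
time_s: 22.0
tcp_pos: [0.5764, 0.0809, 0.1007]
orientation: [0.571, -0.418, -0.57, -0.418]
force: [-0.2, -0.4, 0.1]
gripper_width: 1.002
```

drive_tool:
  rows:
    - [0,0,0,0,0,0]
    - [0,0,0,0,0,0]
    - [0,0,0,0,0,0]
    - [0,0,0,0,0,0]
    - [0,0,0,0,0,0]
    - [0,0,0,0,0,0]
    - [0,0,0,0,0,0]
    - [0,0,0,0,0,0]
    - [0,0,0,0,0,0]
  fingers: 1
  force: 30

```text
time_s: 22.9
tcp_pos: [0.5763, 0.0799, 0.1004]
orientation: [0.571, -0.418, -0.57, -0.418]
force: [1.0, -5.1, 2.3]
gripper_width: 0.13
```

```bash
python3 y.py
```

```text
t 22.9 tcp [0.5763 0.0799 0.1004] F [ 1.  -5.1  2.3] T [-0.793  0.086  0.013] w 0.13 j [-6.900e-02  3.090e-01  1.692e+00 -1.000e-03  1.140e+00 -1.945e+00]
R [[0.0005, -0.9538, -0.3004], [-0.001, -0.3004, 0.9538], [-1.0, -0.0002, -0.0011]]
knob approx 3.2612298634701786
```

drive_tool:
  rows:
    - [0,0,-0.02,0,0,0]
    - [0,0,-0.05,0,0,0]
    - [0,0,-0.085,0,0,0]
    - [0,0,-0.12,0,0,0]
    - [0,0,-0.155,0,0,0]
    - [0,0,-0.19,0,0,0]
    - [0,0,-0.225,0,0,0]
    - [0,0,-0.26,0,0,0]
    - [0,0,-0.285,0,0,0]
    - [0,0,-0.3,0,0,0]

```text
time_s: 23.9
tcp_pos: [0.594, 0.0237, 0.1004]
orientation: [-0.57, 0.418, 0.571, 0.419]
force: [-1.9, 2.0, 5.6]
gripper_width: 0.128
```

drive_tool:
  rows:
    - [0,0,-0.01,0,0,0]
    - [0,0,-0.018,0,0,0]
    - [0,0,-0.022,0,0,0]
    - [0,0,-0.022,0,0,0]

```text
time_s: 24.3
tcp_pos: [0.5953, 0.0196, 0.1004]
orientation: [-0.57, 0.418, 0.571, 0.418]
force: [-1.9, 1.3, 5.3]
gripper_width: 0.131
```

drive_tool:
  rows:
    - [0,0,-0.005,0,0,0]
    - [0,0,-0.005,0,0,0]

```text
time_s: 24.5
tcp_pos: [0.5956, 0.0188, 0.1004]
orientation: [-0.57, 0.418, 0.571, 0.419]
force: [-2.6, 1.2, 5.7]
gripper_width: 0.131
```

drive_tool:
  rows:
    - [0,0,-0.005,0,0,0]
    - [0,0,-0.005,0,0,0]

```text
time_s: 24.7
tcp_pos: [0.5959, 0.0178, 0.1004]
orientation: [-0.57, 0.418, 0.571, 0.419]
force: [-2.2, -0.5, 4.4]
gripper_width: 0.126
```

drive_tool:
  rows:
    - [0,0,-0.004,0,0,0]
    - [0,0,-0.004,0,0,0]

```text
time_s: 24.9
tcp_pos: [0.5959, 0.0178, 0.1004]
orientation: [-0.569, 0.418, 0.571, 0.419]
force: [-2.9, 2.8, 5.3]
gripper_width: 0.132
```

drive_tool:
  rows:
    - [0,0,-0.005,0,0,0]
    - [0,0,-0.005,0,0,0]

```text
time_s: 25.1
tcp_pos: [0.5959, 0.0177, 0.1004]
orientation: [-0.569, 0.417, 0.572, 0.419]
force: [-4.7, 6.7, 6.8]
gripper_width: 0.133
```

drive_tool:
  rows:
    - [0,0,-0.005,0,0,0]
    - [0,0,-0.005,0,0,0]

```text
time_s: 25.3
tcp_pos: [0.5959, 0.0177, 0.1004]
orientation: [-0.568, 0.417, 0.572, 0.419]
force: [-5.7, 9.9, 8.6]
gripper_width: 0.129
```

The lid is at its stop: it moved 65 mm and the force is building. Letting go and lifting clear.

drive_tool:
  rows:
    - [0,0,0,0,0,0]
    - [0,0,0,0,0,0]
    - [0,0,0,0,0,0]
    - [0,0,0,0,0,0]
    - [0,0,0,0,0,0]
    - [0,0,0,0,0,0]
    - [0,0,0,0,0,0]
    - [0,0,0,0,0,0]
  fingers: -1

```text
time_s: 26.1
tcp_pos: [0.5969, 0.0145, 0.1001]
orientation: [0.57, -0.418, -0.57, -0.418]
force: [0.3, 0.2, 0.1]
gripper_width: 0.994
```

drive_tool:
  rows:
    - [-0.08,0,0,0,0,0]
    - [-0.18,0,0,0,0,0]
    - [-0.3,0,0,0,0,0]
    - [-0.42,0,0,0,0,0]
    - [-0.55,0,0,0,0,0]
    - [-0.65,0,0,0,0,0]
    - [-0.7,0,0,0,0,0]
    - [-0.7,0,0,0,0,0]

```text
time_s: 26.9
tcp_pos: [0.5979, 0.0144, 0.2426]
orientation: [0.572, -0.418, -0.569, -0.419]
force: [0.2, -0.3, 0.7]
gripper_width: 0.998
```

drive_tool:
  rows:
    - [0,0,-0.1,0,0,0]
    - [0,0,-0.25,0,0,0]
    - [0,0,-0.4,0,0,0]
    - [0,0,-0.55,0,0,0]
    - [0,0,-0.7,0,0,0]
    - [0,0,-0.8,0,0,0]
    - [0,0,-0.85,0,0,0]
    - [0,0,-0.85,0,0,0]

```text
time_s: 27.7
tcp_pos: [0.6475, -0.1492, 0.2386]
orientation: [-0.569, 0.419, 0.57, 0.419]
force: [-0.1, 0.5, 0.1]
gripper_width: 0.999
```

Run:
```python
from h import *
st()
s=grab_frame("scene")[150:400,180:540];t=grab_frame("top")[130:340,130:440]
cv2.imwrite('pics/g.png',np.hstack([cv2.resize(s,(400,400)),cv2.resize(t,(400,400))]))
# expected rib top corner/mid for lid=65mm & knob top for out=20mm
k=np.array([.5465,.1753]);by=np.array([-.3007,.9537])
for l in(0,.065):print(proj("scene",[[*(k-by*(.1+l)),.116]]).round(1),proj("top",[[*(k-by*(.1+l)),.116]]).round(1))
print(proj("scene",[[*k,.129+.0195]]).round(1))
```

```text
t 27.7 tcp [ 0.6475 -0.1492  0.2386] F [-0.1  0.5  0.1] T [-0.009 -0.048 -0.011] w 0.999 j [-0.408  0.385  1.309 -0.     1.449 -2.282]
R [[-0.0021, -0.9544, -0.2985], [0.0007, -0.2985, 0.9544], [-1.0, 0.0018, 0.0013]]
[[341.8 228.9]] [[325.4 234.6]]
[[301.6 215. ]] [[365.  222.4]]
[[410.1 238.2]]
```

View pics/g.png

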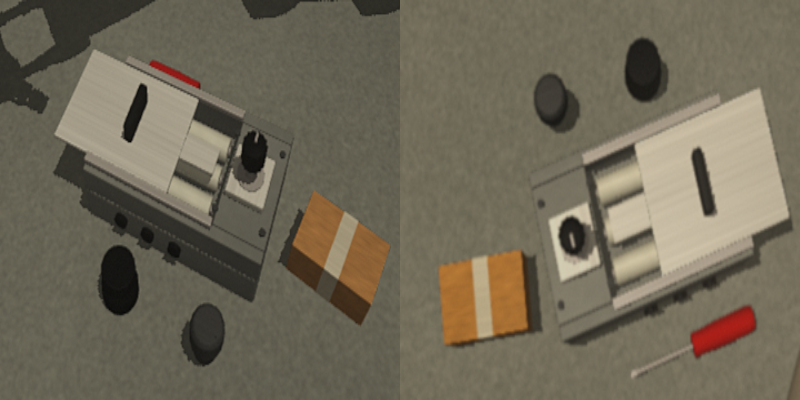

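Final view: the lid is open with the rib at (302,218) in the scene picture (expected 301.6,215) and the batteries visible. The knob stands raised and the bystanders are where they were. Handing in.

```bash
python3 -c "
from workcell import *
print(finish_job())"
```

```text
the job is handed in; nothing more can be done
None
```

The battery bay is open. The screw is backed out to its stop, the lid is slid fully open, and the robot was clear and touching nothing at hand-in, about 28 s in.

- **Pull:** The stiff flank was met about 12.5 mm out. The pull peaked at 24.8 N at the knob, and I eased it back to about 14–19 N while turning through the thread.
- **Unscrewing:** I turned the knob anticlockwise, raising the arm with the thread. It rose about 7.6 mm over the 2.1 rad of thread, close to the expected 7.56 mm, and then turned level.
- **End stop:** The torque climbed at about 3.2 rad, within the expected 3.05 to 3.35. My last step went a little far: the wrist read 0.39 N m for a moment before I eased off. About 0.12 N m of that was turning friction, so I estimate about 0.27 N m on the key. That is under the 0.35 N m limit, but I did not measure it directly.
- **Lid:** It slid 65.1 mm, and the force then built up with no further movement, which shows it reached its stop.
- **Last check:** The rib stands about 3 pixels from where a fully open lid should put it. The knob stays raised with its line turned about half round, and by eye the loose objects lie where they were.

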